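# Lock the slide carriage in its dock with the quick-release pin

### The job

Push the carriage that carries the slide box fully home in its dock so that its tongue's hole lines up with the holes of the bracket. Then take the quick-release pin out of its stand by squeezing the thumb button in the side of its handle, keep the button held in while you put the pin down through the lined-up holes until its shoulder sits flush on the bracket, and only then let go, so that the button springs out and the pin is locked. Leave the other things on the worktop alone.

Things in the scene. Friction and masses are not known exactly. Their poses are not given: they have to be found in the camera images.
- dock: Fixed aluminium dock, base plate 140 x 360 mm (x, y), 10 mm thick; origin at the centre of its underside. The carriage slides along its +y, at which end stands an open bracket: two level lugs 50 x 50 x 8 mm, undersides at 36 and 58 mm, each with an 18 mm vertical hole at x = 0, y = 137 mm; empty below. With the carriage home nothing within 80 mm of the hole is higher than 66 mm.
- lock_hole (a point): Centre of the mouth of the hole in the bracket's upper lug, on the lug's top face, 66 mm above the worktop. Axes as the dock's.
- carriage (a joint): Travel in m of the steel carriage along the dock's +y: starts at 0 to 0.06; home, against its stop, at 0.100, where the 18 mm hole of its 10 mm thick tongue (between the lugs) lies under the bracket's hole. Friction about 2.5 N; stays where it is left. Carries a fixed closed slide box, 135 mm across, 72 mm along the slide, its top 85 mm above the worktop.
- push_tab (a point): Middle of the upper edge of the carriage's upright push tab: steel plate 60 mm wide along the dock's x, 10 mm thick along y, upper edge 106 mm above the worktop, free on both faces (44 mm from the slide box) down to 52 mm. Moves with the carriage; axes as the dock's. Can be pinched from above or pushed on its -y face.
- pin: Loose ball-lock pin, 0.26 kg. Origin: shaft axis at the shoulder's underside; z up. Below: 16 mm shaft, 48 mm long, last 8 mm tapering to 9 mm; 35 mm down two studs stick out 3 mm along +x and -x unless the button is in; seated, they lie just below the lower lug. Above: shoulder 34 mm wide, 6 mm thick; black handle 30 x 24 mm (x, y), from 6 to 62 mm, then a wire loop.
- button (a joint): How far in m the pin's thumb button is pressed: 0 out, 0.006 fully in. Steel block 18 mm wide, 26 mm high, centred 36 mm above the pin's origin, 8 mm proud of the handle's +y face, pressed towards -y. Spring 1.4 N at first, 5.6 N fully in. Pinched along the pin's y, a finger on the button, one on the opposite face, it is 32 mm wide with the button out, 26 mm in.
- pin_stand: Fixed grey plastic block, 62 x 62 mm with a 76 x 76 mm foot, 60 mm high, with an upright slot of 26 (x) by 18 mm (y) in which the pin's shaft stands, shoulder on the block's top, pin axes along the stand's. Origin at the centre of its underside.
- beaker: Bystander: empty clear beaker, 52 mm diameter, 68 mm tall; origin at the centre of its underside.
- amber_bottle: Bystander: amber glass bottle with black cap, 48 mm diameter, 100 mm tall; origin at the centre of its underside.
- timer: Bystander: white bench timer, 60 x 68 x 20 mm; origin at the centre of its underside.

How it is judged (in metres and radians):
On the way, in this order (a step that is already met when the one before it is completed fails the run):
1. the carriage is pushed home (value of joint carriage above 0.0965 m), for 0.2 s.
2. the pin sits with its shoulder on the bracket, its button still held in (horizontal distance between pin and lock_hole below 0.004 m and z of pin in the frame of lock_hole below 0.0025 m and angle between pin's own z axis and vertical below 0.08 rad and value of joint button above 0.0045 m), for 0.1 s.
At the end, for the whole second after the job is handed in: The carriage is home (within 3.5 mm of its stop); the pin is in the bracket's hole, its axis within 4 mm of the hole's centre and upright within 0.08 rad, its shoulder within 2.5 mm of the bracket's top face; its button has sprung out (pressed less than 1 mm) and it is at rest (value of joint carriage above 0.0965 m and horizontal distance between pin and lock_hole below 0.004 m and z of pin in the frame of lock_hole between -0.003 and 0.0025 m and angle between pin's own z axis and vertical below 0.08 rad and value of joint button below 0.001 m and linear speed of pin below 0.01 m/s); the robot touches nothing.
It fails at once if a bystander is pushed more than 25 mm or knocked over (distance of any of beaker, amber_bottle, timer from where it was at the start of the episode above 0.025 m or angle between any of beaker, amber_bottle's own z axis and vertical above 0.5 rad).
It also fails if it takes over 64 s, if anything falls off the work surface, if the arm or the gripper's body presses on something with over 40 N, if the wrist force passes 120 N, or if a joint passes its speed limit or range.

### The arm

A 7-joint arm with a two-finger parallel gripper is mounted at the origin on a cart in front of the work surface, level with it; the furniture and walls round the work are solid. World frame = base frame: x ahead of the robot, y to its left, z up, the work surface at z = 0. Lengths are in m, angles in degrees, forces in N, time in s.
With the tool pointing down it reaches from about 0.375 to 0.925 m from the base axis. Payload 3.1 kg.
Tool frame: the origin (TCP) lies midway between the tips of the shut fingers; the grasp point (between the pads) lies 19 mm behind it (robot.hold_point_z is the distance from the TCP to the grasp point, in m); z points along the fingers, y is the line along which they close (so a half turn about z gives the same grasp; the last joint's range is limited). The gripper opens to 85 mm and grips with 20 to 120 N. Pads are 22 mm wide; open, the fingers measure 114 mm over their backs; the gripper's body (76 mm by 85 mm) begins 54 mm behind the grasp point. The pads swing forward as they close: fully open they stand 13 mm farther back than shut.
Start: joints at [-70.462, 21.939, 2.515, 91.553, -1.026, 66.532, -2.859], TCP at [0.276, 0.588, 0.231] pointing down, gripper open.
Joint ranges: [-149.38, 149.38], [-23.57, 123.04], [-84.95, 90], [0, 143.3], [-89.99, 269.99], [3.08, 112.72], [-163.45, 163.45]. Speed limits (degrees/s): [159.86, 159.86, 180, 180, 180, 180, 180].

### API

Orientations are given as a 3x3 rotation matrix whose columns are the frame's x, y, z axes.
In Python, from plant import robot gives the robot as it stands. The module is installed in compiled form; this text tells all that it offers.
- The arm moves only by the tool move_arm, never from a script. Its arguments are lists of equal length, an entry for each row: "xyz": the shift along the tool's x, y, z normalised to -1 to 1, where 1 is 20 cm, a list of three; "turn": the turn, a rotation vector about the tool's x, y, z normalised to -1 to 1, where 1 is 180 degrees, a list of three. A call has 1 to 20 rows; each row is the pose to reach, as a shift and turn from the pose commanded when the call began, along the tool's axes at that moment, turning the shorter way round; what a row does not reach only later rows make up. A row lasts 1/12 s, in which the tool goes at most 41.7 mm and 7.16 degrees, less where a joint would pass 70% of its speed; a pose out of reach is approached as far as the arm can. A call with a number of a shift or a turn outside -1 to 1 is refused whole. A call with a gripper value outside its range is refused whole. "gripper" is the finger opening in mm, from 0 to 85.4, set as the call begins (left out, the last holds). The fingers move at their own pace and stop on an object; "grip_force" is the grip in N (left out, the last holds). Time passes only in rows, so rows that repeat a pose let the fingers close. It gives the time, the measured TCP pose, the force, the opening and the grip force at its end, in the units of the state.
- robot.get_obs(): the state, without advancing time (a new reading comes with each control period).
- robot.get_image(name): name is "side" or "top"; returns the picture (384x512x3 uint8, red, green, blue); there is no depth.
- robot.calibration(name): a dict with "fx", "fy", "cx", "cy" (pixels), "origin" and "attitude" of the camera in the world. Camera axes: x right, y up, looking along -z (the intrinsics and any distortion apply to the point x, -y, -z); pixel columns grow to the right and rows downward; lengths in m; the calibration is good to about 2 mm. A picture is of the moment at which its call begins. calibration takes no time and is no camera call.
- robot.close_job(): hands the job in; it is judged then, once.
The state is a dict: "time": time; "qpos": joint angles; "dq": joint speeds; "joint_efforts": joint torques, N m; "ee_pos": TCP position; "eef_rot": TCP orientation; "force": force on the tool from outside, world axes, zero at the start; "torque": the same for the moment, N m; "width": finger opening in m; "finger_force": force on a finger pad.
Only numpy, scipy, OpenCV 4.12 (cv2) and the standard library are available. Lean on these libraries where they do the work, as an engineer would, in place of code of your own. Each camera call takes 0.05 s, during which the arm holds its last target. There are 200 camera calls.

## Working session

There is one attempt and no reset: what is moved stays moved. The work goes in short steps, Python scripts to look and compute and a tool call to move; the robot and the scene stay as the last step left them, time stands still between calls to the robot, and variables do not carry over. Pictures are saved under pics/ and viewed, at most 13 in all, crops included, and the job is handed in when it is done.

Besides the shell and the picture viewer there is one more tool, called as name(argument=value, ...) on one line, values as JSON. move_arm: Moves the arm, as the interface text tells. Scaled input: -1 to 1 covers 20 cm each way for a shift and 180 degrees each way for a turn. Its arguments: {"type":"object","properties":{"xyz":{"type":"array"},"turn":{"type":"array"},"gripper":{"type":"number"},"grip_force":{"type":"number"}},"required":["xyz","turn"]}

```bash
mkdir -p pics
python3 - <<'E'
from plant import robot
import cv2
for n in("side","top"):
    cv2.imwrite(f"pics/{n}0.png",cv2.resize(robot.get_image(n)[:,:,::-1],(800,600),interpolation=cv2.INTER_CUBIC))
    print(n,robot.calibration(n))
o=robot.get_obs();print(o['time'],o['ee_pos'],o['eef_rot'],o['force'],o['width'],robot.hold_point_z)
E
```

```text
side {'fx': 410.3465701211422, 'fy': 410.3465701211422, 'cx': 249.21664316385284, 'cy': 187.6701620508817, 'origin': array([ 0.22454438, -0.6522127 ,  0.59911727]), 'attitude': array([[ 0.90335734,  0.22248388, -0.36666938],
       [-0.42817174,  0.41841639, -0.80099731],
       [-0.02478851,  0.88058427,  0.47324083]])}
top {'fx': 349.7389074462827, 'fy': 349.7389074462827, 'cx': 252.8234793181429, 'cy': 188.34979202673733, 'origin': array([0.40486661, 0.15947904, 1.0148611 ]), 'attitude': array([[-0.02043173,  0.98206574, -0.18742845],
       [-0.99965179, -0.01693564,  0.02023545],
       [ 0.01669832,  0.18777664,  0.9820698 ]])}
0.1 [0.27580046 0.58763104 0.23001855] [[-9.05296810e-01  4.24778592e-01 -9.12403745e-04]
 [ 4.24779557e-01  9.05294119e-01 -2.21051756e-03]
 [-1.12986793e-04 -2.38874496e-03 -9.99997141e-01]] [-0.31306214 -0.40087301  0.08109867] 0.08536560195675282 0.0187
```

View pics/side0.png

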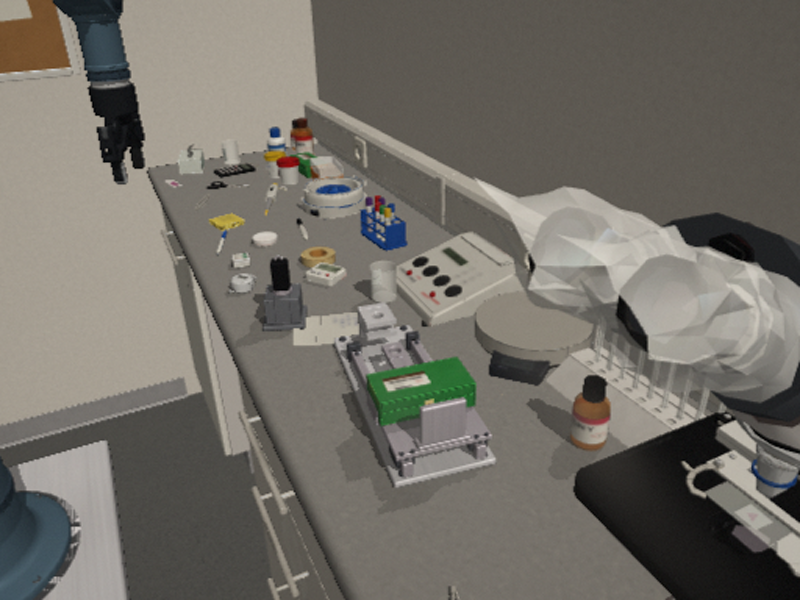

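View pics/top0.png

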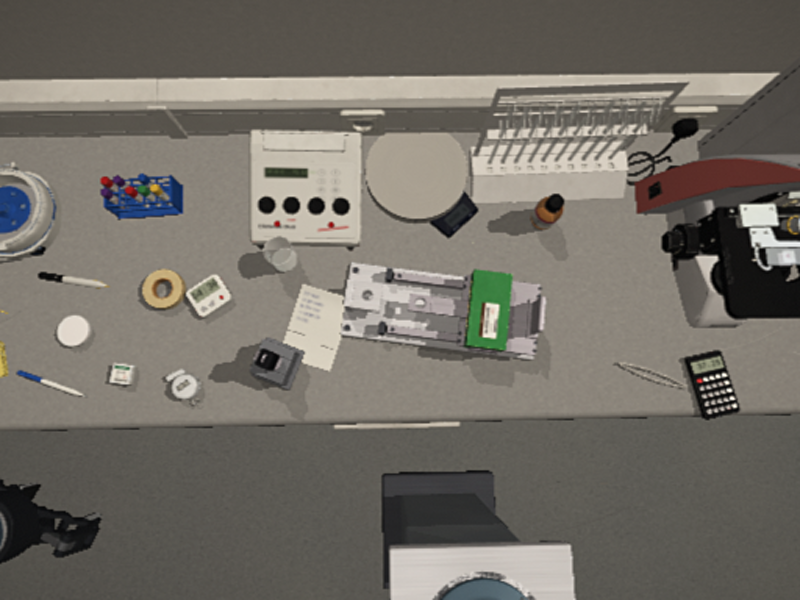

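The side view shows the dock with the bracket at (378,315) and the push tab at (443,420), and the pin stand at (283,300). In the top view the stand is at (275,362), the bracket hole at (368,296) and the tab at about (540,310). I'll enlarge both.

```bash
cat > h.py <<'E'
import numpy as np,cv2
from plant import robot
def crop(n,x0,y0,w,h,s,f):
    im=robot.get_image(n)[y0:y0+h,x0:x0+w,::-1]
    cv2.imwrite(f,cv2.resize(im,None,fx=s,fy=s,interpolation=cv2.INTER_CUBIC))
def at(n,u,v,z):
    c=robot.calibration(n)
    d=np.array(c['attitude'])@np.array([(u-c['cx'])/c['fx'],-(v-c['cy'])/c['fy'],-1])
    o=np.array(c['origin']);return o+d*(z-o[2])/d[2]
def proj(n,p):
    c=robot.calibration(n)
    q=np.array(c['attitude']).T@(np.array(p)-c['origin'])
    return np.array([c['cx']-c['fx']*q[0]/q[2],c['cy']+c['fy']*q[1]/q[2]])
E
python3 - <<'E'
from h import *
crop("top",150,155,210,90,3.8,"pics/t1.png")
crop("side",160,155,160,155,3.8,"pics/s1.png")
E
```

```text
(no output)
```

View pics/t1.png

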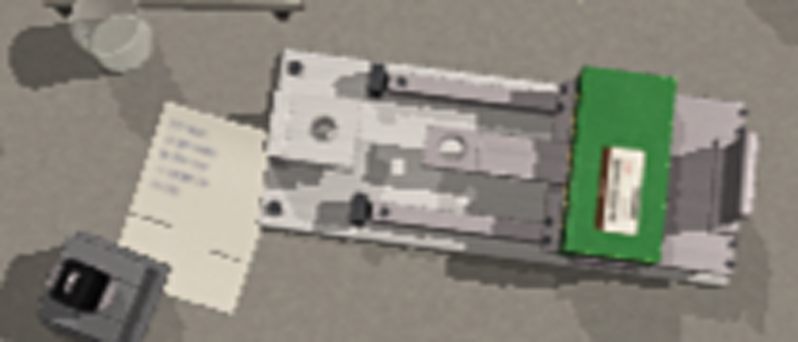

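View pics/s1.png

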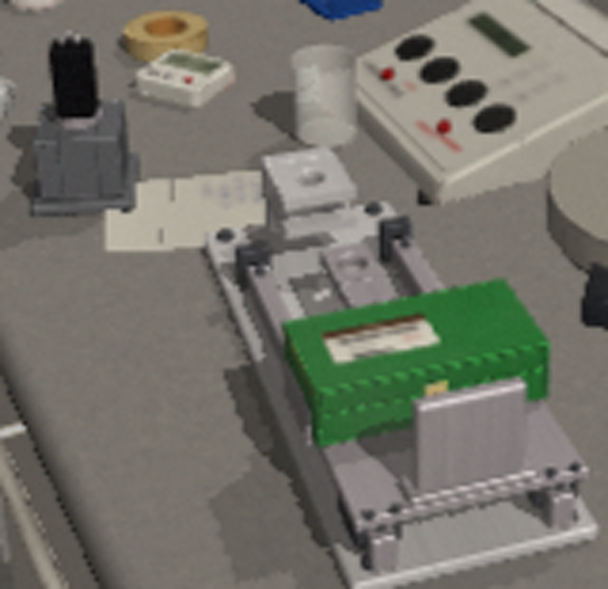

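The top crop shows the bracket hole at (324,128), the tongue hole at (452,146), the tab's upper edge near (750,135)–(745,213), and the stand with the black handle at (82,285). The side crop shows the handle at (75,80) and the bracket hole at (312,178). I can't see the button yet, so I'll enlarge the pin.

Run:
```python
from h import *
a=robot.get_image("top")[208:256,152:202,::-1];b=robot.get_image("side")[158:216,163:201,::-1]
A=cv2.resize(a,(500,480),interpolation=cv2.INTER_CUBIC);B=cv2.resize(b,(300,458),interpolation=cv2.INTER_CUBIC)
c=np.zeros((480,800,3),np.uint8);c[:,:500]=A;c[:458,500:]=B
c=np.uint8(255*(c/255.)**.5)
cv2.imwrite("pics/p1.png",c)
def T(x,y,z):return at("top",150+x/3.8,155+y/3.8,z)
def S(x,y,z):return at("side",160+x/3.8,155+y/3.8,z)
for n,p in dict(hole=T(324,128,.066),tongue=T(452,146,.052),tl=T(285,48,.01),bl=T(260,230,.01),br=T(728,285,.01),tr=T(748,100,.01),tab1=T(756,135,.106),tab2=T(750,213,.106),Shole=S(312,178,.066),Stab1=S(417,398,.106),Stab2=S(524,381,.106),Stongue=S(356,264,.052)).items():print(n,p.round(4))
```

```text
hole [0.5859 0.1884 0.066 ]
tongue [0.5734 0.0948 0.052 ]
tl [0.6604 0.2197 0.01  ]
bl [0.5187 0.2394 0.01  ]
br [ 0.4705 -0.1137  0.01  ]
tr [ 0.613  -0.1391  0.01  ]
tab1 [ 0.568  -0.1144  0.106 ]
tab2 [ 0.5134 -0.1062  0.106 ]
Shole [0.5883 0.1889 0.066 ]
Stab1 [ 0.5167 -0.0988  0.106 ]
Stab2 [ 0.5716 -0.1114  0.106 ]
Stongue [0.5776 0.0992 0.052 ]
```

View pics/p1.png

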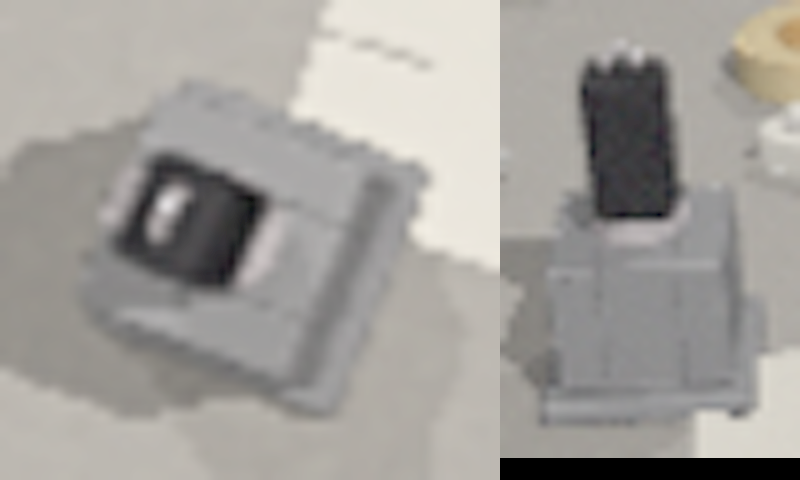

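In the left half, the steel button shows as a light strip at (125,200) on the handle's far side, towards world +y and a little +x. The shoulder shows on the near side at (262,245). The stand's top corners are at about (385,175), (300,385), (90,305) and (185,85).

```bash
cat >> h.py <<'E'
def go(p,yaw=None):
    "tool-axis normalised shift and turn to world p, heading of tool y in deg"
    o=robot.get_obs();R=np.array(o['eef_rot']);d=R.T@(np.array(p)-o['ee_pos'])/.2
    h=np.degrees(np.arctan2(R[1,1],R[0,1]))
    print('t',o['time'],'at',np.round(o['ee_pos'],4),'h',round(h,2),'xyz',d.round(4),'turnz',None if yaw is None else round((h-yaw)/180,4),'F',np.round(o['force'],1))
E
python3 - <<'E'
from h import *
T=lambda x,y,z:at("top",152+x/10,208+y/10,z)
S=lambda x,y,z:at("side",163+(x-500)*38/300,158+y*58/458,z)
c=[T(*q,.06) for q in((372,178),(300,385),(88,305),(180,88))]
for q in c:print(q.round(4))
m=sum(c)/4;print('mid',m)
for q in((155,155),(115,250),(235,288),(268,205)):print('handle',T(*q,.122).round(4))
print('btn',T(140,158,.109),T(108,228,.109))
print('S shoulder L,R,front',S(605,225,.063),S(688,212,.063),S(640,243,.06))
print('S handle top',S(582,70,.122),S(665,65,.122))
for p in [(.276,.588,.231)]:go((.534,-.185,.231),82.3)
E
```

```text
[0.4865 0.3147 0.06  ]
[0.4314 0.3332 0.06  ]
[0.4538 0.3905 0.06  ]
[0.512  0.3672 0.06  ]
mid [0.47096326 0.351439   0.06      ]
handle [0.4881 0.3597 0.122 ]
handle [0.4643 0.3691 0.122 ]
handle [0.4542 0.3387 0.122 ]
handle [0.4749 0.3308 0.122 ]
btn [0.48863273 0.36642117 0.109     ] [0.47083192 0.37413366 0.109     ]
S shoulder L,R,front [0.46228501 0.35754665 0.063     ] [0.49157994 0.35311168 0.063     ] [0.47074599 0.34413764 0.06      ]
S handle top [0.46198652 0.36201003 0.122     ] [0.48886725 0.35210673 0.122     ]
t 0.3 at [0.276  0.5881 0.2308] h 64.87 xyz [-2.8099e+00 -2.9518e+00  1.6000e-03] turnz -0.0969 F [1.  0.2 0. ]
```

move_arm(xyz=[[-0.2, -0.2, 0], [-0.4, -0.4, 0], [-0.6, -0.6, 0], [-0.8, -0.8, 0], [-0.94, -0.98, 0], [-0.94, -0.98, 0], [-0.94, -0.98, 0]], turn=[[0, 0, 0], [0, 0, 0], [0, 0, 0], [0, 0, 0], [0, 0, 0], [0, 0, 0], [0, 0, 0]], gripper=0)

```text
time: 0.88
ee_pos: [0.365, 0.3251, 0.2311]
eef_rot: [[-0.903, 0.431, 0.0], [0.431, 0.903, -0.002], [-0.001, -0.002, -1.0]]
force: [1.1, -0.2, -0.3]
width: 0.0006
finger_force: 0.0
```

move_arm(xyz=[[-0.2, -0.2, 0], [-0.4, -0.4, 0], [-0.6, -0.6, 0], [-0.8, -0.8, 0], [-0.94, -0.98, 0], [-0.94, -0.98, 0], [-0.94, -0.98, 0]], turn=[[0, 0, 0], [0, 0, 0], [0, 0, 0], [0, 0, 0], [0, 0, 0], [0, 0, 0], [0, 0, 0]])

```text
time: 1.47
ee_pos: [0.451, 0.068, 0.2317]
eef_rot: [[-0.902, 0.431, 0.001], [0.431, 0.902, -0.001], [-0.002, -0.0, -1.0]]
force: [0.3, -0.1, 0.7]
width: 0.0002
finger_force: 0.0
```

move_arm(xyz=[[-0.2, -0.2, 0], [-0.4, -0.4, 0], [-0.6, -0.6, 0], [-0.8, -0.8, 0], [-0.93, -0.99, 0], [-0.93, -0.99, 0], [-0.93, -0.99, 0], [-0.93, -0.99, 0]], turn=[[0, 0, 0], [0, 0, -0.03], [0, 0, -0.06], [0, 0, -0.097], [0, 0, -0.097], [0, 0, -0.097], [0, 0, -0.097], [0, 0, -0.097]])

```text
time: 2.13
ee_pos: [0.5341, -0.1951, 0.2323]
eef_rot: [[-0.989, 0.146, 0.002], [0.146, 0.989, -0.008], [-0.004, -0.008, -1.0]]
force: [-0.8, -1.4, 0.4]
width: 0.0001
finger_force: 0.0
```

Run:
```python
from h import *
go((.534,-.185,.075),82.3)
```

```text
t 2.1333 at [ 0.5341 -0.1951  0.2323] h 81.62 xyz [0.0108 0.0559 0.7863] turnz -0.0038 F [-0.8 -1.4  0.4]
```

move_arm(xyz=[[0, 0, 0.2], [0, 0, 0.4], [0, 0, 0.6], [0, 0, 0.785], [0, 0, 0.785], [0, 0.1, 0.785], [0, 0.2, 0.785], [0, 0.25, 0.785], [0, 0.3, 0.785], [0, 0.35, 0.785], [0, 0.4, 0.785], [0, 0.45, 0.785], [0, 0.5, 0.785], [0, 0.55, 0.785], [0, 0.6, 0.785], [0, 0.65, 0.785], [0, 0.65, 0.785], [0, 0.65, 0.785]], turn=[[0, 0, 0], [0, 0, 0], [0, 0, 0], [0, 0, 0], [0, 0, 0], [0, 0, 0], [0, 0, 0], [0, 0, 0], [0, 0, 0], [0, 0, 0], [0, 0, 0], [0, 0, 0], [0, 0, 0], [0, 0, 0], [0, 0, 0], [0, 0, 0], [0, 0, 0], [0, 0, 0]])

```text
time: 3.63
ee_pos: [0.5501, -0.0524, 0.0732]
eef_rot: [[-0.991, 0.13, -0.004], [0.13, 0.991, 0.003], [0.004, 0.002, -1.0]]
force: [-0.4, -0.4, 0.0]
width: -0.0004
finger_force: 0.0
```

Run:
```python
from h import *
crop("top",150,130,210,150,3.8,"pics/t2.png");go((.55,-.05,.075),82.3)
```

```text
t 3.6833 at [ 0.5499 -0.0534  0.0732] h 82.45 xyz [ 0.0019  0.0171 -0.0091] turnz 0.0008 F [-0.7 -0.3 -0.2]
```

View pics/t2.png

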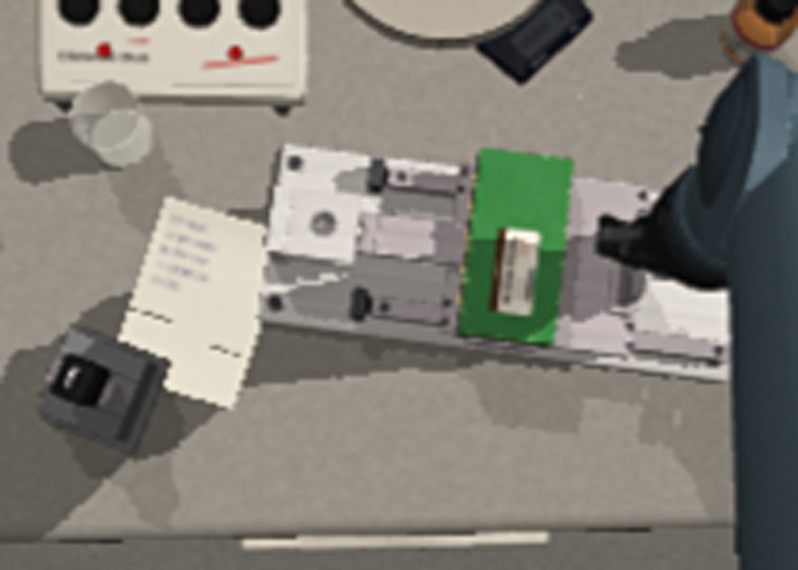

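The green box has moved about 105 crop pixels (~73 mm), with its left edge now near (465,250). About 20 mm remain.

move_arm(xyz=[[0, 0.03, 0], [0, 0.06, 0], [0, 0.08, 0], [0, 0.09, 0], [0, 0.095, 0], [0, 0.1, 0], [0, 0.105, 0], [0, 0.105, 0]], turn=[[0, 0, 0], [0, 0, 0], [0, 0, 0], [0, 0, 0], [0, 0, 0], [0, 0, 0], [0, 0, 0], [0, 0, 0]])

```text
time: 4.35
ee_pos: [0.554, -0.0348, 0.0741]
eef_rot: [[-0.991, 0.134, -0.001], [0.134, 0.991, 0.0], [0.001, -0.0, -1.0]]
force: [-2.4, -1.9, -0.5]
width: 0.0004
finger_force: 1.1
```

move_arm(xyz=[[0, 0.01, 0], [0, 0.02, 0], [0, 0.03, 0], [0, 0.03, 0]], turn=[[0, 0, 0], [0, 0, 0], [0, 0, 0], [0, 0, 0]])

```text
time: 4.68
ee_pos: [0.5548, -0.0309, 0.0742]
eef_rot: [[-0.991, 0.135, -0.001], [0.135, 0.991, -0.003], [0.0, -0.003, -1.0]]
force: [-2.3, -5.8, -1.5]
width: 0.0001
finger_force: 2.8
```

move_arm(xyz=[[0, 0.01, 0], [0, 0.02, 0], [0, 0.03, 0], [0, 0.03, 0], [0, 0.03, 0]], turn=[[0, 0, 0], [0, 0, 0], [0, 0, 0], [0, 0, 0], [0, 0, 0]])

```text
time: 5.1
ee_pos: [0.5547, -0.0308, 0.0743]
eef_rot: [[-0.99, 0.139, -0.001], [0.139, 0.99, -0.009], [-0.0, -0.009, -1.0]]
force: [-3.6, -13.8, -0.1]
width: 0.0001
finger_force: 6.6
```

move_arm(xyz=[[0, -0.1, 0], [0, -0.2, 0], [0, -0.25, 0], [0, -0.25, -0.2], [0, -0.25, -0.4], [0, -0.25, -0.6], [0, -0.25, -0.8], [0, -0.25, -0.8]], turn=[[0, 0, 0], [0, 0, 0], [0, 0, 0], [0, 0, 0], [0, 0, 0], [0, 0, 0], [0, 0, 0], [0, 0, 0]], gripper=70)

```text
time: 5.77
ee_pos: [0.5569, -0.0721, 0.2443]
eef_rot: [[-0.991, 0.133, 0.02], [0.133, 0.991, 0.003], [-0.019, 0.005, -1.0]]
force: [1.0, -1.3, 0.1]
width: 0.0699
finger_force: 0.0
```

Run:
```python
from h import *
go((.4725,.353,.235),68)
```

```text
t 5.7667 at [ 0.5569 -0.0721  0.2443] h 82.37 xyz [0.7014 2.0502 0.0437] turnz 0.0798 F [ 1.  -1.3  0.1]
```

move_arm(xyz=[[0.1, 0.2, 0], [0.2, 0.4, 0], [0.3, 0.6, 0], [0.35, 0.8, 0], [0.35, 0.95, 0], [0.35, 0.95, 0], [0.35, 0.95, 0]], turn=[[0, 0, 0], [0, 0, 0], [0, 0, 0], [0, 0, 0], [0, 0, 0], [0, 0, 0], [0, 0, 0]])

```text
time: 6.35
ee_pos: [0.5055, 0.1307, 0.2348]
eef_rot: [[-0.992, 0.125, 0.002], [0.125, 0.992, 0.002], [-0.002, 0.003, -1.0]]
force: [0.5, -0.9, -0.2]
width: 0.0698
finger_force: 0.0
```

move_arm(xyz=[[0.1, 0.2, 0], [0.2, 0.4, 0], [0.3, 0.6, 0], [0.35, 0.8, 0], [0.35, 0.9, 0], [0.35, 0.9, 0], [0.35, 0.9, 0]], turn=[[0, 0, 0.03], [0, 0, 0.06], [0, 0, 0.08], [0, 0, 0.08], [0, 0, 0.08], [0, 0, 0.08], [0, 0, 0.08]])

```text
time: 6.93
ee_pos: [0.4601, 0.3148, 0.2344]
eef_rot: [[-0.928, 0.373, 0.001], [0.373, 0.928, 0.001], [-0.001, 0.001, -1.0]]
force: [0.3, -1.0, 0.0]
width: 0.0704
finger_force: 0.0
```

Run:
```python
from h import *
a=robot.get_image("top")[130:250,130:330,::-1];b=robot.get_image("side")[120:260,150:290,::-1]
c=np.zeros((600,800,3),np.uint8);c[:240,:400]=cv2.resize(a,None,fx=2,fy=2,interpolation=cv2.INTER_CUBIC)
c[:560,240:800]=np.where(1,cv2.resize(b,(560,560),interpolation=cv2.INTER_CUBIC),0)
c[:240,:400]=0
c2=np.hstack([cv2.resize(a[:,:100],(400,480),interpolation=cv2.INTER_CUBIC),cv2.resize(b,(400,480)[::1],interpolation=cv2.INTER_CUBIC)])
cv2.imwrite("pics/a1.png",c2)
go((.4725,.353,.235),68)
```

```text
t 7.0333 at [0.4612 0.3111 0.2343] h 67.76 xyz [ 0.027   0.2155 -0.0035] turnz -0.0014 F [ 0.7  0.4 -0.2]
```

View pics/a1.png

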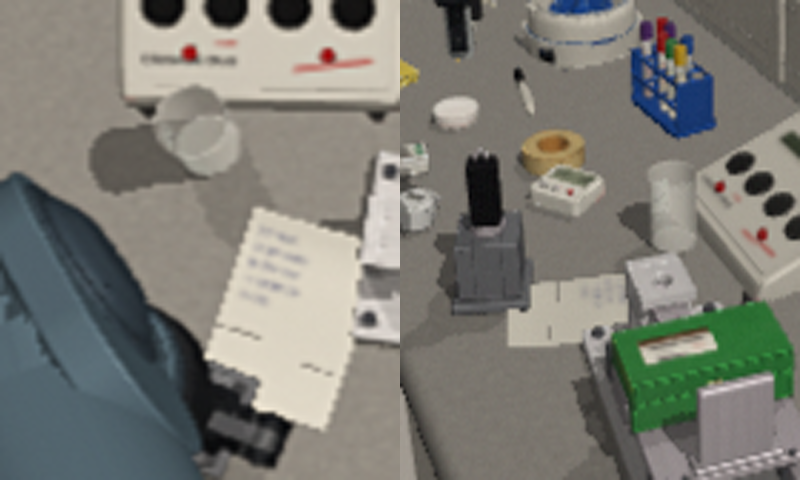

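The top view is mostly hidden by the arm. In the side half the box is at the bracket, with the tongue under it, and the pin stands at (485,195). I'll check the pin estimate by projection against the edges I read.

Run:
```python
from h import *
from scipy.optimize import least_squares
# observed in p1.png: side: handle front-bottom corners, foot/stand edges ; top: stand top corners
so=lambda x,y:(163+(x-500)*38/300,158+y*58/458); to=lambda x,y:(152+x/10,208+y/10)
obs=[("side",so(597,220),(-15,-12,66)),("side",so(677,212),(15,-12,66)),
("side",so(552,270),(-31,-31,60)),("side",so(727,262),(31,-31,60)),("side",so(545,418),(-38,-38,0)),("side",so(750,408),(38,-38,0)),
("top",to(372,178),(31,-31,60)),("top",to(300,385),(-31,-31,60)),("top",to(88,305),(-31,31,60)),("top",to(180,88),(31,31,60)),
("top",to(155,155),(15,12,122)),("top",to(115,250),(-15,12,122))]
def W(p,q):
    c,s=np.cos(p[2]),np.sin(p[2]);x,y,z=np.array(q)/1e3
    return (p[0]+c*x-s*y,p[1]+s*x+c*y,z)
f=lambda p:np.concatenate([proj(n,W(p,q))-o for n,o,q in obs])
r=least_squares(f,[.471,.352,np.radians(-22)],loss='soft_l1')
print(r.x[:2],np.degrees(r.x[2])+90);print(f(r.x).reshape(-1,2).round(1).tolist())
g=r.x;q=W(g,(0,1,0));go((q[0],q[1],.235),np.degrees(g[2])+90);print(q)
```

```text
[0.47304488 0.35334871] 70.01133928291047
[[-0.6, 1.8], [0.1, 2.1], [-1.1, 1.1], [-0.4, 0.6], [-0.4, 2.5], [1.1, 1.9], [0.4, -1.9], [-0.6, -0.7], [-0.9, -0.2], [-1.7, -0.2], [0.1, -1.2], [-0.3, 0.5]]
t 7.0333 at [0.4612 0.3111 0.2343] h 67.76 xyz [ 0.0253  0.2231 -0.0035] turnz -0.0125 F [ 0.7  0.4 -0.2]
(np.float64(0.4733867170970017), np.float64(0.3542884673706789), np.float64(0.0))
```

move_arm(xyz=[[0.01, 0.1, 0], [0.02, 0.2, 0], [0.025, 0.21, 0], [0.025, 0.21, 0], [0.025, 0.21, 0], [0.025, 0.21, 0]], turn=[[0, 0, -0.01], [0, 0, -0.0125], [0, 0, -0.0125], [0, 0, -0.0125], [0, 0, -0.0125], [0, 0, -0.0125]])

```text
time: 7.53
ee_pos: [0.4718, 0.3512, 0.2342]
eef_rot: [[-0.94, 0.342, -0.0], [0.342, 0.94, -0.001], [-0.0, -0.001, -1.0]]
force: [-0.5, 0.1, 0.6]
width: 0.0701
finger_force: 0.0
```

Run:
```python
from h import *
go((.4734,.3543,.077),70)
```

```text
t 7.5333 at [0.4718 0.3512 0.2342] h 69.98 xyz [-0.002   0.0179  0.7861] turnz -0.0001 F [-0.5  0.1  0.6]
```

move_arm(xyz=[[0, 0.017, 0.2], [0, 0.017, 0.35], [0, 0.017, 0.5], [0, 0.017, 0.6], [0, 0.017, 0.7], [0, 0.017, 0.78], [0, 0.017, 0.78], [0, 0.017, 0.78], [0, 0.017, 0.78]], turn=[[0, 0, 0], [0, 0, 0], [0, 0, 0], [0, 0, 0], [0, 0, 0], [0, 0, 0], [0, 0, 0], [0, 0, 0], [0, 0, 0]])

```text
time: 8.28
ee_pos: [0.4734, 0.3567, 0.0795]
eef_rot: [[-0.94, 0.34, 0.001], [0.34, 0.94, 0.001], [-0.001, 0.001, -1.0]]
force: [-0.3, -0.1, -0.3]
width: 0.07
finger_force: 0.0
```

Run:
```python
from h import *
a=robot.get_image("top")[190:270,140:220,::-1];b=robot.get_image("side")[110:220,130:220,::-1]
c2=np.hstack([cv2.resize(a,(400,400),interpolation=cv2.INTER_CUBIC),cv2.resize(b,(400,489),interpolation=cv2.INTER_CUBIC)[60:460]])
cv2.imwrite("pics/a2.png",np.uint8(255*(c2/255.)**.5))
go((.4734,.3543,.077),70)
```

```text
t 8.3833 at [0.4736 0.3575 0.0801] h 70.14 xyz [-0.0042 -0.0154  0.0154] turnz 0.0008 F [ 1.1 -0.1 -0.2]
```

View pics/a2.png

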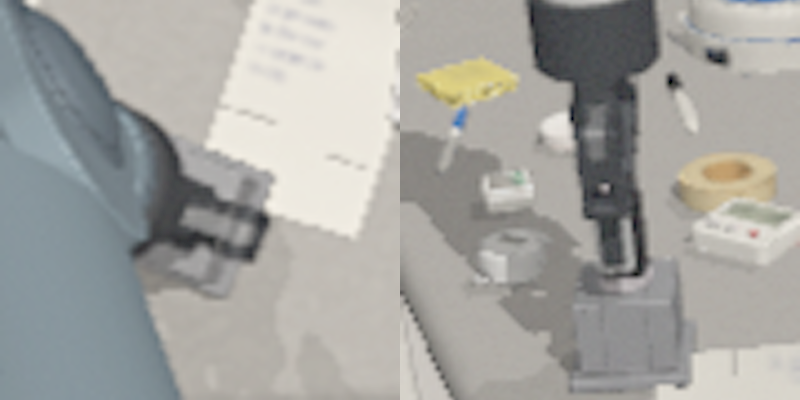

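The side half shows the fingers straddling the handle, with the near finger centred at about (615,245) and the handle and shoulder centre near (620,270). The tool is therefore about 2–3 mm too far towards the pin's −x, so I'll correct that and close.

move_arm(xyz=[[-0.01, -0.015, 0.015], [-0.01, -0.015, 0.015], [-0.01, -0.015, 0.015], [-0.01, -0.015, 0.015]], turn=[[0, 0, 0], [0, 0, 0], [0, 0, 0], [0, 0, 0]])

```text
time: 8.72
ee_pos: [0.4734, 0.3534, 0.0755]
eef_rot: [[-0.941, 0.339, 0.0], [0.339, 0.941, 0.0], [-0.0, 0.0, -1.0]]
force: [0.7, -0.4, 0.6]
width: 0.0698
finger_force: 0.0
```

move_arm(xyz=[[0, 0, 0], [0, 0, 0], [0, 0, 0], [0, 0, 0], [0, 0, 0], [0, 0, 0], [0, 0, 0], [0, 0, 0]], turn=[[0, 0, 0], [0, 0, 0], [0, 0, 0], [0, 0, 0], [0, 0, 0], [0, 0, 0], [0, 0, 0], [0, 0, 0]], gripper=10, grip_force=40)

```text
time: 9.38
ee_pos: [0.4742, 0.3562, 0.0766]
eef_rot: [[-0.941, 0.338, 0.003], [0.338, 0.941, 0.004], [-0.001, 0.005, -1.0]]
force: [0.8, 5.1, 3.7]
width: 0.0251
finger_force: 41.4
```

move_arm(xyz=[[0, 0.01, -0.05], [0, 0.01, -0.1], [0, 0.01, -0.15], [0, 0.01, -0.2], [0, 0.01, -0.3], [0, 0.01, -0.4], [0, 0.01, -0.45], [0, 0.01, -0.45], [0, 0.01, -0.45]], turn=[[0, 0, 0], [0, 0, 0], [0, 0, 0], [0, 0, 0], [0, 0, 0], [0, 0, 0], [0, 0, 0], [0, 0, 0], [0, 0, 0]])

```text
time: 10.13
ee_pos: [0.4733, 0.3538, 0.1642]
eef_rot: [[-0.94, 0.34, -0.002], [0.34, 0.94, -0.002], [0.001, -0.003, -1.0]]
force: [-0.3, 0.8, -3.7]
width: 0.0251
finger_force: 41.8
```

Run:
```python
from h import *
go((.5874,.190,.165),70)
print(robot.get_obs()['width'])
```

```text
t 10.1333 at [0.4733 0.3538 0.1642] h 70.13 xyz [-0.8148 -0.5764 -0.0032] turnz 0.0007 F [-0.3  0.8 -3.7]
0.025089198132605045
```

move_arm(xyz=[[-0.15, -0.1, 0], [-0.3, -0.2, 0], [-0.45, -0.3, 0], [-0.6, -0.42, 0], [-0.75, -0.53, 0], [-0.815, -0.576, 0], [-0.815, -0.576, 0], [-0.815, -0.576, 0], [-0.815, -0.576, 0], [-0.815, -0.576, 0]], turn=[[0, 0, 0], [0, 0, 0], [0, 0, 0], [0, 0, 0], [0, 0, 0], [0, 0, 0], [0, 0, 0], [0, 0, 0], [0, 0, 0], [0, 0, 0]])

```text
time: 10.97
ee_pos: [0.5863, 0.1937, 0.1638]
eef_rot: [[-0.942, 0.336, -0.003], [0.336, 0.942, 0.0], [0.003, -0.001, -1.0]]
force: [0.3, 0.2, -3.2]
width: 0.0251
finger_force: 41.8
```

Run:
```python
from h import *
go((.5874,.190,.120),70)
a=robot.get_image("top")[160:220,210:270,::-1];b=robot.get_image("side")[150:240,210:280,::-1]
c2=np.hstack([cv2.resize(a,(420,420),interpolation=cv2.INTER_CUBIC),np.zeros((420,1,3),np.uint8)])
B=cv2.resize(b,(467,600),interpolation=cv2.INTER_CUBIC)
c=np.zeros((600,800,3),np.uint8);c[:,:467]=B;c[:333,467:]=cv2.resize(a,(333,333),interpolation=cv2.INTER_CUBIC)
cv2.imwrite("pics/a3.png",np.uint8(255*(c/255.)**.6))
```

```text
t 10.9667 at [0.5863 0.1937 0.1638] h 70.36 xyz [-0.0123 -0.0154  0.219 ] turnz 0.002 F [ 0.3  0.2 -3.2]
```

View pics/a3.png

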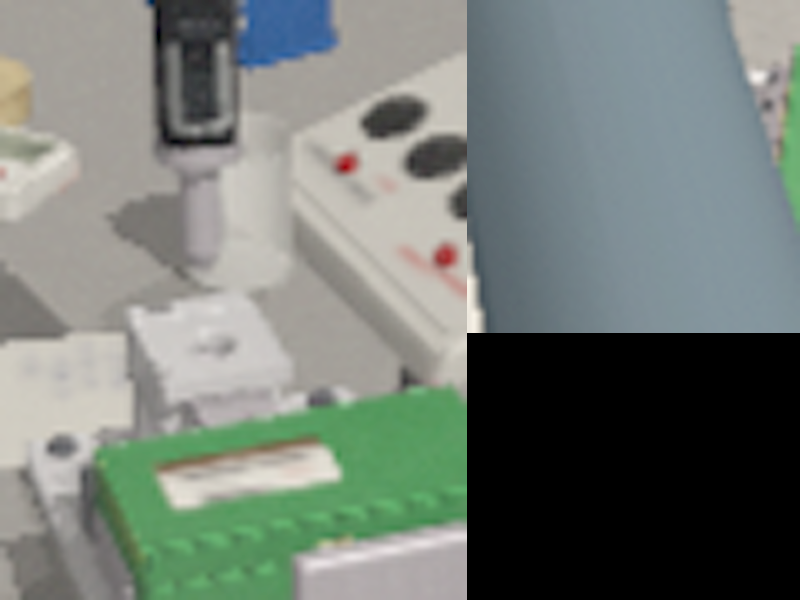

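In the side view the gripped pin's shaft axis runs from (199,175) to its tip at (203,262), with the shoulder at (197,158). The bracket hole is at (217,345). The arm hides the top view.

Run:
```python
from h import *
P=lambda x,y:np.array([210+x/6.667,150+y/6.667])
q=lambda p:((proj("side",p)-(210,150))*6.667).round(1)
o=robot.get_obs();e=o['ee_pos'];R=np.array(o['eef_rot']);print(e)
print('hole est side', at("side",*P(217,345),.066))
pin=e-R[:,1]*.001
for s in(-.003,0,.003):
    p=pin-R[:,0]*s;z=e[2]-.0166
    print(s,'shoulder bottom',q((p[0],p[1],z)),'mid shaft',q((p[0],p[1],z-.02)),'tip',q((p[0],p[1],z-.048)))
print('hole proj',q((.5875,.189,.066)))
```

```text
[0.58682976 0.19378421 0.16455044]
hole est side [0.58948571 0.18882677 0.066     ]
-0.003 shoulder bottom [190.2 153.2] mid shaft [192.1 200.8] tip [194.8 265.9]
0 shoulder bottom [198.2 152.7] mid shaft [200.  200.2] tip [202.6 265.4]
0.003 shoulder bottom [206.1 152.2] mid shaft [208.  199.7] tip [210.5 264.8]
hole proj [212.2 346. ]
```

Run:
```python
from h import *
go((.5888,.1904,.132),70)
```

```text
t 11.0667 at [0.5868 0.1938 0.1646] h 70.37 xyz [-0.0152 -0.0126  0.1627] turnz 0.0021 F [ 0.4  0.9 -2.3]
```

move_arm(xyz=[[-0.015, -0.013, 0.05], [-0.015, -0.013, 0.1], [-0.015, -0.013, 0.14], [-0.015, -0.013, 0.14], [-0.015, -0.013, 0.14], [-0.015, -0.013, 0.14]], turn=[[0, 0, 0], [0, 0, 0], [0, 0, 0], [0, 0, 0], [0, 0, 0], [0, 0, 0]])

```text
time: 11.57
ee_pos: [0.5901, 0.1882, 0.137]
eef_rot: [[-0.941, 0.339, -0.0], [0.339, 0.941, -0.0], [0.0, -0.0, -1.0]]
force: [-0.0, 0.1, -3.4]
width: 0.0249
finger_force: 41.8
```

Run:
```python
from h import *
go((.5888,.1904,.132),70)
```

```text
t 11.5667 at [0.5901 0.1882 0.137 ] h 70.17 xyz [0.0099 0.0082 0.0251] turnz 0.001 F [-0.   0.1 -3.4]
```

move_arm(xyz=[[0.006, 0.006, 0.01], [0.006, 0.006, 0.02], [0.006, 0.006, 0.02], [0.006, 0.006, 0.02], [0.006, 0.006, 0.02], [0.006, 0.006, 0.02], [0.006, 0.006, 0.02], [0.006, 0.006, 0.02]], turn=[[0, 0, 0], [0, 0, 0], [0, 0, 0], [0, 0, 0], [0, 0, 0], [0, 0, 0], [0, 0, 0], [0, 0, 0]])

```text
time: 12.23
ee_pos: [0.5895, 0.1897, 0.1334]
eef_rot: [[-0.941, 0.339, 0.0], [0.339, 0.941, 0.0], [-0.0, 0.0, -1.0]]
force: [-0.2, -0.1, -1.8]
width: 0.0248
finger_force: 41.8
```

Run:
```python
from h import *
go((.5888,.1904,.132),70)
b=robot.get_image("side")[160:230,210:280,::-1]
cv2.imwrite("pics/a4.png",np.uint8(255*(cv2.resize(b,(600,600),interpolation=cv2.INTER_CUBIC)/255.)**.7))
go((.5888,.1904,.132),70)
```

```text
t 12.2333 at [0.5895 0.1897 0.1334] h 70.17 xyz [0.0044 0.002  0.007 ] turnz 0.0009 F [-0.2 -0.1 -1.8]
t 12.2833 at [0.5894 0.1897 0.1333] h 70.17 xyz [0.004  0.0021 0.0067] turnz 0.0009 F [ 1.  -0.3 -2.8]
```

View pics/a4.png

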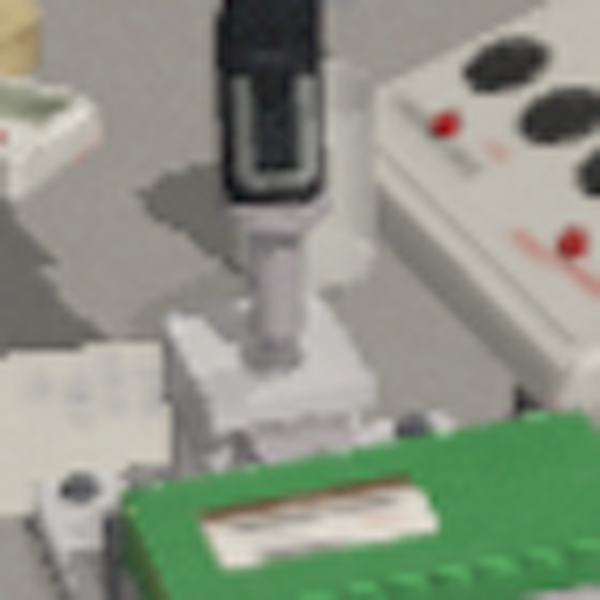

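The tip is at about (272,362) and the hole centre should fall near (279,358), so the error is about 1.5 mm and inside the taper's lead-in. I'll shift slightly and go down.

move_arm(xyz=[[-0.004, 0.003, 0.02], [-0.004, 0.003, 0.04], [-0.004, 0.003, 0.055], [-0.004, 0.003, 0.07], [-0.004, 0.003, 0.08], [-0.004, 0.003, 0.08], [-0.004, 0.003, 0.08]], turn=[[0, 0, 0], [0, 0, 0], [0, 0, 0], [0, 0, 0], [0, 0, 0], [0, 0, 0], [0, 0, 0]])

```text
time: 12.87
ee_pos: [0.5889, 0.1907, 0.116]
eef_rot: [[-0.941, 0.339, -0.003], [0.339, 0.941, 0.0], [0.003, -0.001, -1.0]]
force: [-2.7, 1.6, -3.6]
width: 0.0252
finger_force: 41.5
```

move_arm(xyz=[[0.006, 0.002, 0.02], [0.006, 0.002, 0.04], [0.006, 0.002, 0.06], [0.006, 0.002, 0.08], [0.006, 0.002, 0.1], [0.006, 0.002, 0.1], [0.006, 0.002, 0.1]], turn=[[0, 0, 0], [0, 0, 0], [0, 0, 0], [0, 0, 0], [0, 0, 0], [0, 0, 0], [0, 0, 0]])

```text
time: 13.45
ee_pos: [0.5887, 0.1909, 0.096]
eef_rot: [[-0.941, 0.339, -0.001], [0.339, 0.941, -0.0], [0.001, -0.001, -1.0]]
force: [-2.6, 2.2, -6.3]
width: 0.0248
finger_force: 41.4
```

move_arm(xyz=[[0.004, 0.003, 0.02], [0.004, 0.003, 0.04], [0.004, 0.003, 0.055], [0.004, 0.003, 0.065], [0.004, 0.003, 0.075], [0.004, 0.003, 0.08], [0.004, 0.003, 0.08], [0.004, 0.003, 0.08]], turn=[[0, 0, 0], [0, 0, 0], [0, 0, 0], [0, 0, 0], [0, 0, 0], [0, 0, 0], [0, 0, 0], [0, 0, 0]])

```text
time: 14.12
ee_pos: [0.5887, 0.1913, 0.0826]
eef_rot: [[-0.941, 0.34, -0.001], [0.34, 0.941, 0.0], [0.001, -0.0, -1.0]]
force: [-8.4, -0.6, 6.6]
width: 0.025
finger_force: 43.2
```

move_arm(xyz=[[0.004, 0, 0.01], [0.004, 0, 0.02], [0.004, 0, 0.02], [0.004, 0, 0.02]], turn=[[0, 0, 0], [0, 0, 0], [0, 0, 0], [0, 0, 0]])

```text
time: 14.45
ee_pos: [0.5887, 0.1912, 0.0825]
eef_rot: [[-0.94, 0.34, -0.001], [0.34, 0.94, 0.001], [0.002, 0.001, -1.0]]
force: [-14.6, -1.7, 24.6]
width: 0.0248
finger_force: 45.6
```

Run:
```python
from h import *
b=robot.get_image("side")[160:230,210:280,::-1]
cv2.imwrite("pics/a5.png",np.uint8(255*(cv2.resize(b,(600,600),interpolation=cv2.INTER_CUBIC)/255.)**.7))
```

View pics/a5.png

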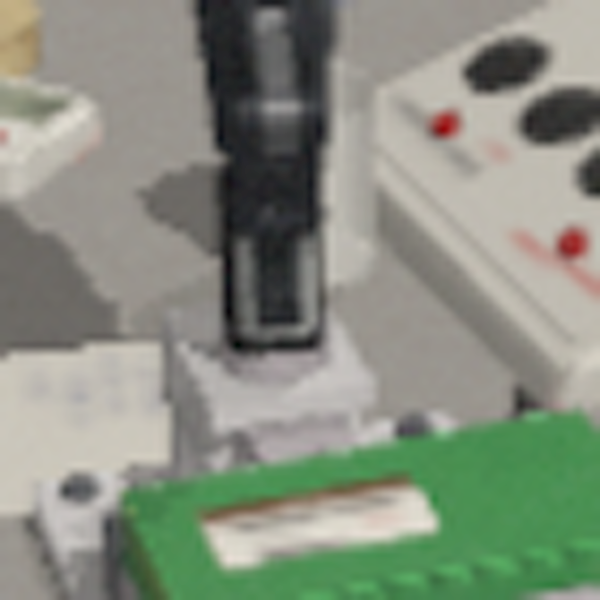

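The shoulder sits flush on the bracket at (275,360). Next I relieve the load, then release.

move_arm(xyz=[[0.01, 0, -0.01], [0.02, 0, -0.02], [0.02, 0, -0.02], [0.02, 0, -0.02]], turn=[[0, 0, 0], [0, 0, 0], [0, 0, 0], [0, 0, 0]])

```text
time: 14.83
ee_pos: [0.5871, 0.1925, 0.0826]
eef_rot: [[-0.94, 0.34, 0.006], [0.34, 0.94, -0.0], [-0.005, 0.002, -1.0]]
force: [0.2, -1.7, 3.3]
width: 0.0246
finger_force: 42.6
```

move_arm(xyz=[[0, 0, 0], [0, 0, 0], [0, 0, 0], [0, 0, 0], [0, 0, 0], [0, 0, 0]], turn=[[0, 0, 0], [0, 0, 0], [0, 0, 0], [0, 0, 0], [0, 0, 0], [0, 0, 0]], gripper=70)

```text
time: 15.33
ee_pos: [0.5842, 0.1933, 0.081]
eef_rot: [[-0.941, 0.339, -0.0], [0.339, 0.941, -0.0], [0.0, -0.0, -1.0]]
force: [0.5, 0.4, -1.1]
width: 0.0702
finger_force: 0.0
```

move_arm(xyz=[[0, 0, -0.05], [0, 0, -0.12], [0, 0, -0.2], [0, 0, -0.35], [0, 0, -0.5], [0, 0, -0.7], [0, 0, -0.7], [0.2, 0.2, -0.7], [0.4, 0.4, -0.7], [0.6, 0.6, -0.7], [0.6, 0.6, -0.7], [0.6, 0.6, -0.7]], turn=[[0, 0, 0], [0, 0, 0], [0, 0, 0], [0, 0, 0], [0, 0, 0], [0, 0, 0], [0, 0, 0], [0, 0, 0], [0, 0, 0], [0, 0, 0], [0, 0, 0], [0, 0, 0]])

```text
time: 16.33
ee_pos: [0.5058, 0.3592, 0.2227]
eef_rot: [[-0.946, 0.325, -0.002], [0.325, 0.946, 0.008], [0.005, 0.007, -1.0]]
force: [-1.0, 0.9, 0.6]
width: 0.07
finger_force: 0.0
```

Run:
```python
from h import *
a=robot.get_image("top")[160:220,200:280,::-1];b=robot.get_image("side")[130:230,200:300,::-1]
c=np.hstack([cv2.resize(b,(400,400),interpolation=cv2.INTER_CUBIC),cv2.resize(a,(400,400),interpolation=cv2.INTER_CUBIC)])
cv2.imwrite("pics/a6.png",c)
```

```text
(no output)
```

View pics/a6.png

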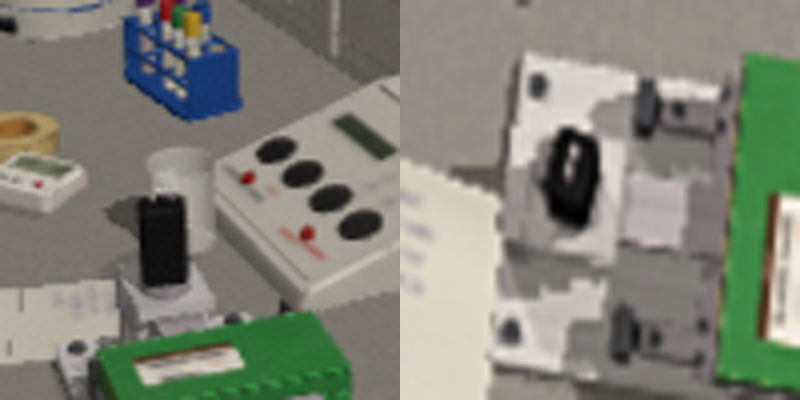

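The pin stands upright and seated in the bracket, at (163,240) in the side half and (572,178) in the top half. The gripper is clear, so I'm handing in.

```bash
python3 -c "
from plant import robot
print(robot.close_job())"
```

```text
the job is handed in; nothing more can be done
None
```

I handed the job in after about 16 s of robot time: the carriage is home and the pin is seated flush and upright in the bracket, released with the gripper clear. The final pictures do not show the button itself, and the hand-in gave no verdict.

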